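Pull check of a bench force gauge

TASK

Do the pull check on the bench force gauge: slide the yellow transport lock across its housing, away from the red stop, right up against the white stop, then draw the blue grip out against its spring until the red pointer stands over the green band, and keep it there for at least a second. Then ease the grip back in under control until it is fully home, without letting it snap back, and let go; leave the lock open, the green band where it is set, and the other things on the bench where they are.

Things in the scene. Friction and masses are not known exactly. Their poses are not given: they have to be found in the camera images.
- gauge: Pull-force gauge fixed to the bench. Origin on the bench, z up, +y the pull direction. Base plate x -60 to +90 mm, y -170 to +190, 12 mm thick. Grey housing x -50 to +50, y -150 to -20, top at 67 mm; across its top runs the lock track, along x, a 10 mm high stop at each end, red at the locked end (-x), white at the free end (+x). White scale at x 46 to 86, y 47 to 183.
- slide (a joint): How far the blue grip is drawn out along the gauge's +y, in m: 0 fully home, 0.11 its end. A spring pulls it home (2.5 N at home, about 11 N at 85 mm). The lock blocks it until it is within about 6 mm of its free end stop. It snaps back when let go.
- grip (a point): Point to pinch on the blue grip, on its mid-plane, 75 mm above the bench. The grip is an upright plate 56 mm along gauge x, 14 mm thick along gauge y, top at 97 mm, on a low dark carriage (66 x 42 mm, top at 29 mm), joined to the housing by a rod (top at 32 mm). At home it stands 73 mm clear of the housing. Pinch from above, fingers closing along gauge y.
- pointer (a point): Mid of the red pointer, a 3 mm thick bar fixed to the carriage, in line with the mid-plane of the grip, reaching along gauge x over the white scale; 70 mm along gauge +x from the grip's centre, 19 mm above the bench.
- mark (a point): Centre of the green band on the white scale: 14 mm long along gauge y, 30 mm along gauge x, 16 mm above the bench. It is preset 55 to 90 mm out from the pointer's home and stays put.
- lock (a joint): Travel of the transport lock along gauge +x, in m: 0 locked, 0.04 at its free end stop. It moves stiffly (about 3 N) and stays where it is left.
- lock_grip (a point): Centre of the yellow lock grip on top of the housing: a bar 18 mm along gauge x (its sliding direction), 50 mm along gauge y, 40 mm tall from 68 to 108 mm above the bench; this point 90 mm above the bench. On a 34 x 54 mm foot 6 mm thick.
- brush: Bystander: wooden brush 180 mm long, lying beside the gauge on its -x side. Origin at its middle.
- dish: Bystander: clear glass dish, 90 mm across, 22 mm high, on the gauge's +x side. Origin under its centre.
- jar: Bystander: low amber jar with white lid, 68 mm across, 50 mm high, on the gauge's +x side. Origin under its centre.
- plate: Bystander: glass plate 80 x 60 x 5 mm with a small specimen, lying on a brown paper towel to the robot's left.
- pipette: Bystander: grey pipette with yellow end, 200 mm long, lying on a sheet of notes to the robot's right.

How it is judged:
On the way, in this order (a step that is already met when the one before it is completed fails the run):
1. the lock stands at its free end stop with the grip still home (value of joint lock above 0.036 m and value of joint slide below 0.01 m), for 0.2 s.
2. the pointer stands over the green band for a second (y of mark in the frame of pointer between -0.007 and 0.007 m), for 1 s.
At the end, for the whole second after the job is handed in: The grip is fully home (within 4 mm) and at rest, and the lock is still at its free end stop (within 4 mm) (value of joint slide below 0.004 m and velocity of joint slide between -0.01 and 0.01 m/s and value of joint lock above 0.036 m); the robot touches nothing.
It fails at once if the grip snaps back (faster than 0.4 m/s) (velocity of joint slide below -0.4 m/s).
It fails at once if the green band is shifted by over 5 mm (distance of mark from where it was at the start of the episode above 0.005 m).
It fails at once if a bystander is moved by over 30 mm (distance of any of brush, dish, jar, plate, pipette from where it was at the start of the episode above 0.03 m).
It also fails if it takes over 51 s, if anything falls off the work surface, if the arm or the gripper's body presses on something with over 40 N, if the wrist force passes 120 N, or if a joint passes its speed limit or range.

ROBOT

A 6-joint arm with a two-finger parallel gripper is mounted at the origin on the work surface. World frame = base frame: x ahead of the robot, y to its left, z up, the work surface at z = 0. Lengths are in m, angles in rad, forces in N, time in s.
With the tool pointing down it reaches from about 0.35 to 0.775 m from the base axis. Payload 7.3 kg.
Tool frame: the origin (TCP) lies between the finger pads; the fingertips stand 14 mm ahead of it and the grasp point (between the pads) lies 5 mm behind it; z points along the fingers, y is the line along which they close (so a half turn about z gives the same grasp; the last joint's range is limited). The gripper opens to 92 mm and grips with 3 to 60 N. Pads are 19 mm wide; open, the fingers measure 130 mm over their backs; the gripper's body (75 mm by 190 mm) begins 47 mm behind the grasp point.
Start: joints at [-1.277, 0.342, 1.524, -0, 1.275, -0.146], TCP at [0.224, -0.475, 0.241] pointing down, gripper open.
Joint ranges: [-2.53, 2.53], [-0.77, 2.02], [0.04, 2.7], [-1, 4.14], [0.28, 2.66], [-3.11, 3.11]. Speed limits (rad/s): [2.57, 2.57, 3.14, 3.14, 3.14, 3.14].

INTERFACE

Orientations are given as [roll, pitch, yaw] about the fixed x, y, z axes, in that order (R = Rz(yaw) Ry(pitch) Rx(roll)).
In Python, from cell import robot, eyes gives the robot as it stands. The module is installed in compiled form; this text tells all that it offers.
- The arm moves only by the shell command python3 -m handwheel 'ROWS' [FORCE]. ROWS is JSON, one flat list of numbers, 5 for each row, row after row: the shift along the world's x, y, z in mm, then the turn about the world's z in rad, then the opening, from 0 (shut) to 1 (fully open). In form: [x, y, z, spin, jaw, x, y, z, spin, jaw, ...]. A call has 1 to 8 rows; each row shifts and turns the commanded pose from where the row before left it; what a row does not reach is not made up. A row lasts 1/10 s, in which the tool goes at most 50 mm and 8.59 degrees, less where a joint would pass 70% of its speed; a pose out of reach is approached as far as the arm can. A call with a gripper value outside its range is refused whole. The fingers move at their own pace and stop on an object; FORCE is the grip in N (left out, the last holds). Time passes only in rows, so rows that do not move let the fingers close. It gives the time, the measured TCP pose, the force, the opening and the grip force at its end, in the units of the state.
- robot.observe(): the state, without advancing time (a new reading comes with each control period).
- eyes.read_camera(name): name is "scene" or "top"; returns (picture, depth): 480x640x3 uint8, blue, green, red; 480x640 float32, m along the optical axis (not along the pixel's ray), 0 where there is no reading.
- eyes.calibration(name): a dict with "fx", "fy", "cx", "cy" (pixels), "world_to_cam" (4x4, takes a point from world to camera coordinates). Camera axes: x right, y down, z forward; pixel columns grow to the right and rows downward; lengths in m; the calibration is good to about 2 mm. A picture is of the moment at which its call begins. calibration takes no time and is no camera call.
- robot.hand_in(): hands the job in; it is judged then, once.
The state is a dict: "time": time; "qpos": joint angles; "qvel": joint speeds; "joint_efforts": joint torques, N m; "tool_pos": TCP position; "tool_rot": TCP orientation; "contact_force": force on the tool from outside, world axes, zero at the start; "torque": the same for the moment, N m; "opening": finger opening in m; "grip_force": force on a finger pad.
Only numpy, scipy, OpenCV 4.12 (cv2) and the standard library are available. Lean on these libraries where they do the work, as an engineer would, in place of code of your own. Each camera call takes 0.05 s, during which the arm holds its last target. There are 200 camera calls.

## Working session

There is one attempt and no reset: what is moved stays moved. The work goes in short steps, Python scripts to look and compute and a shell command to move; the robot and the scene stay as the last step left them, time stands still between calls to the robot, and variables do not carry over. Pictures are saved under pics/ and viewed, at most 10 in all, crops included, and the job is handed in when it is done.

```bash
mkdir -p pics; cat > h.py <<'E'
import cv2,numpy as np
from cell import robot,eyes
def grab(n):
    p,d=eyes.read_camera(n);return p,d,eyes.calibration(n)
def world(d,c,mask=None):
    v,u=np.mgrid[0:480,0:640]
    P=np.stack([(u-c["cx"])/c["fx"]*d,(v-c["cy"])/c["fy"]*d,d,np.ones_like(d)],-1)
    return (P@np.linalg.inv(np.array(c["world_to_cam"])).T)[...,:3]
E
python3 - <<'E'
from h import *
for n in("top","scene"):
    p,d,c=grab(n);cv2.imwrite(f"pics/{n}0.png",p);np.savez(f"{n}0.npz",p=p,d=d)
s=robot.observe();print(s)
E
```

```text
{'time': 0.1, 'qpos': array([-1.27702533e+00,  3.42654647e-01,  1.52493242e+00, -3.35159119e-05,
        1.27542992e+00, -1.46023982e-01]), 'qvel': array([ 0.00179853, -0.00144593, -0.00128395,  0.00016513,  0.00038106,
       -0.00028854]), 'joint_efforts': array([ 2.08854348e-03, -4.32004488e+01, -2.44693941e+01,  7.19303009e-02,
        5.26594673e-02, -4.83503106e-05]), 'tool_pos': array([ 0.22341539, -0.47469258,  0.24010982]), 'tool_rot': array([-3.14017882e+00, -1.75538143e-04,  4.39804632e-01]), 'contact_force': array([-0.5635041 ,  0.51891884, -0.24524093]), 'torque': array([-0.03505369, -0.03479617,  0.04788126]), 'grip_force': 0.0, 'opening': 0.09192799947768446}
```

View pics/top0.png

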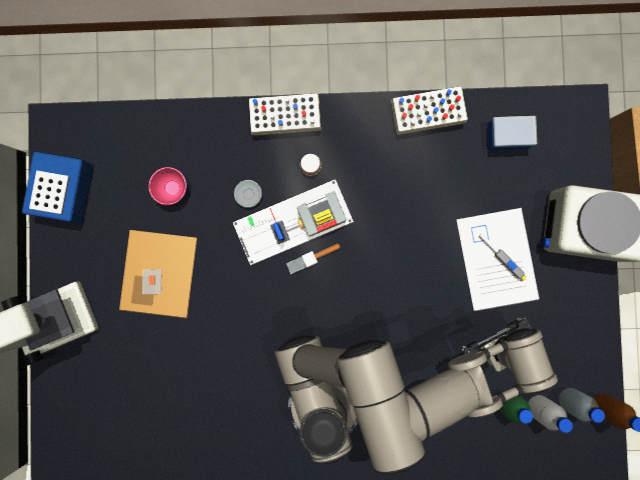

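View pics/scene0.png

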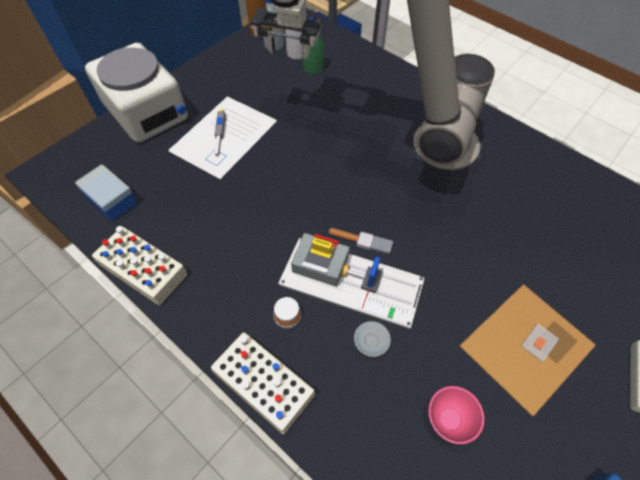

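The top view shows the housing at about (323,215), the yellow lock at (322,215), the blue grip at (279,232), the pointer at (273,213) and the green band at (251,222). Next I measure them.

```bash
python3 - <<'E'
from h import *
for n,(u0,u1,v0,v1) in {"top":(225,360,175,270),"scene":(275,430,225,330)}.items():
    z=np.load(n+"0.npz");p,d=z["p"],z["d"];c=eyes.calibration(n);W=world(d,c)
    hsv=cv2.cvtColor(p,cv2.COLOR_BGR2HSV);H,S,V=[hsv[...,i].astype(int) for i in range(3)]
    roi=np.zeros((480,640),bool);roi[v0:v1,u0:u1]=1;roi&=d>0
    ms={"yellow":(H>22)&(H<35)&(S>150),"blue":(H>100)&(H<130)&(S>130)&(V>70),"green":(H>45)&(H<80)&(S>120)&(V>80),"red":((H<6)|(H>174))&(S>130)}
    for k,m in ms.items():
        q=W[m&roi]
        if len(q)==0: print(n,k,0);continue
        print(n,k,len(q),"med",np.median(q,0).round(4),"min",q.min(0).round(3),"max",q.max(0).round(3))
        if k in("yellow","blue"):
            t=q[q[:,2]>np.percentile(q[:,2],95)-.008];print("   top",len(t),t.mean(0).round(4),cv2.minAreaRect((t[:,:2]*1000).astype(np.float32)))
    m=roi&(S<60)&(V>120)&(W[...,2]<.025)&(W[...,2]>.004)
    q=W[m];print(n,"plate",len(q),cv2.minAreaRect((q[:,:2]*1000).astype(np.float32)),np.median(q[:,2]))
    u,v=int(c["fx"]),0;print("fx",c["fx"])
    x=cv2.resize(p[v0:v1,u0:u1],None,fx=5,fy=5,interpolation=cv2.INTER_CUBIC)
    cv2.imwrite(f"pics/{n}0c.png",x)
E
```

```text
top yellow 161 med [ 0.5974 -0.0164  0.0993] min [ 0.578 -0.044  0.065] max [0.621 0.012 0.117]
   top 62 [ 0.6006 -0.0144  0.109 ] ((600.4650268554688, -13.852619171142578), (17.71068572998047, 48.306907653808594), 22.340898513793945)
top blue 98 med [0.5591 0.1237 0.0928] min [0.534 0.11  0.033] max [0.585 0.139 0.109]
   top 36 [0.558  0.1235 0.0986] ((558.8676147460938, 125.11862182617188), (50.45610809326172, 13.356420516967773), 21.423484802246094)
top green 27 med [0.5986 0.2172 0.0149] min [0.585 0.21  0.007] max [0.612 0.227 0.024]
top red 103 med [ 0.5743 -0.0246  0.0699] min [ 0.556 -0.056  0.016] max [0.635 0.154 0.086]
top plate 3962 ((584.64794921875, 84.37074279785156), (383.8648986816406, 289.1969299316406), 88.82870483398438) 0.012474008923162416
fx 585.6244640462853
scene yellow 294 med [ 0.6058 -0.0093  0.0943] min [ 0.569 -0.039  0.067] max [0.622 0.016 0.116]
   top 125 [ 0.602  -0.0114  0.1063] ((600.9728393554688, -11.356893539428711), (18.717857360839844, 47.89231872558594), 16.806615829467773)
scene blue 167 med [0.573  0.1322 0.0941] min [ 0.479  0.086 -0.005] max [0.588 0.143 0.102]
   top 103 [0.563  0.1288 0.0959] ((560.8770751953125, 128.09642028808594), (56.389766693115234, 13.426837921142578), 21.388578414916992)
scene green 30 med [0.5981 0.2198 0.0142] min [0.586 0.212 0.008] max [0.61  0.226 0.022]
scene red 84 med [ 0.5625 -0.0296  0.0706] min [ 0.516 -0.09  -0.006] max [0.581 0.006 0.082]
scene plate 5176 ((588.1859741210938, 82.688720703125), (288.1170349121094, 382.6973571777344), 38.16556167602539) 0.011918145521065293
fx 457.48468077680536
```

View pics/top0c.png

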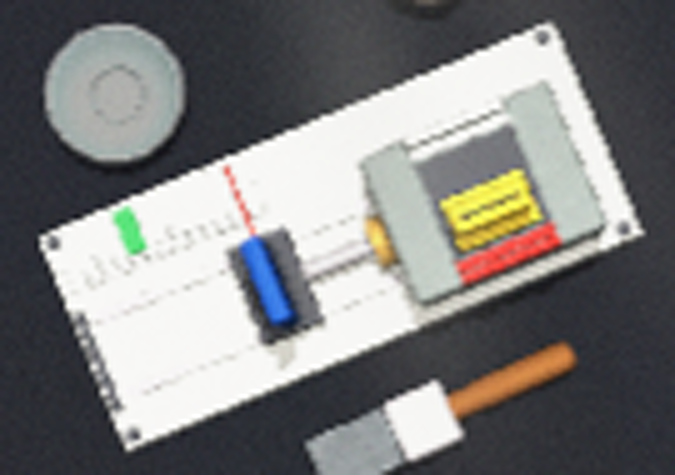

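The crop shows the lock bar beside the red stop, the pointer at crop pixels (226,168)–(252,235), and the green band centred at (129,231). Next I refine the yaw and work out targets.

```bash
python3 - <<'E'
from h import *
z=np.load("top0.npz");p=z["p"];c=eyes.calibration("top");M=np.linalg.inv(np.array(c["world_to_cam"]))
def ray(u,v,h):
    r=M[:3,:3]@[(u-c["cx"])/c["fx"],(v-c["cy"])/c["fy"],1];return (M[:3,3]+r*(h-M[2,3])/r[2])
cr=lambda a,b,h:ray(225+a/5,175+b/5,h)
C=[cr(*q,.012)[:2] for q in((40,240),(552,22),(643,235),(128,450))]
for i,j in((1,0),(2,3)):
    e=C[i]-C[j];print("long",np.linalg.norm(e),np.arctan2(*(-(e))[[0,1]]*[-1,1]))
for i,j in((0,3),(1,2)):
    e=C[i]-C[j];print("short",np.linalg.norm(e),np.arctan2(e[1],e[0]))
yaw=np.mean([np.arctan2((C[i]-C[j])[1],(C[i]-C[j])[0]) for i,j in((0,3),(1,2))]+[np.arctan2((C[j]-C[i])[1],(C[j]-C[i])[0])-np.pi/2 for i,j in((1,0),(2,3))])
gx=np.array([np.cos(yaw),np.sin(yaw)]);gy=np.array([-gx[1],gx[0]])
ctr=np.mean(C,0);org=ctr-.015*gx-.01*gy
print("yaw",yaw,"org",org)
for k,q in dict(lock=(.6006,-.0130),grip=(.560,.1265),green=(.5984,.2185),greenpx=cr(129,231,.016)[:2],ptr=cr(239,202,.019)[:2]).items():
    e=np.array(q)-org;print(k,np.round(q,4),"in gauge",e@gx,e@gy)
s=robot.observe();t=s["tool_pos"];g=np.array((.560,.1265));L=np.array((.6006,-.013))
print("above lock -x side 28mm:",L-.028*gx, "delta",(L-.028*gx-t[:2])*1000,"gx",gx,"gy",gy)
E
```

```text
long 0.3586671225289454 0.3722170923219385
long 0.35832617229902763 0.36515686065137754
short 0.1469171402931406 0.3728012117281176
short 0.14944719329405895 0.37045015447703505
yaw 0.3701563297946172 org [0.5797337  0.06661961]
lock [ 0.6006 -0.013 ] in gauge -0.009350245195774268 -0.0817756566987319
grip [0.56   0.1265] in gauge 0.003265244547842804 0.06296362414281674
green [0.5984 0.2185] in gauge 0.07234647176512772 0.13484090877540322
greenpx [0.5976 0.2172] in gauge 0.07115824007931544 0.13387080416210548
ptr [0.6139 0.1456] in gauge 0.0603811989766227 0.06126558893603585
above lock -x side 28mm: [ 0.57449642 -0.02312931] delta [351.08102489 451.56326242] gx [0.9322708  0.36176118] gy [-0.36176118  0.9322708 ]
```

```bash
python3 -m handwheel '[25,32,0,-0.035,0, 25,32,0,-0.035,0, 25,32,0,0,0, 25,32,0,0,0, 25,32,0,0,0, 25,32,0,0,0, 25,32,0,0,0, 25,32,0,0,0]' 30; python3 -m handwheel '[25,32,0,0,0, 25,32,0,0,0, 25,32,0,0,0, 25,32,0,0,0, 25,32,-10,0,0, 26,32,-15,0,0, 0,0,0,0,0]'
```

```text
time: 0.9
tool_pos: [0.4242, -0.2175, 0.2405]
tool_rot: [-3.141, 0.0, 0.37]
contact_force: [0.3, -0.6, 0.6]
opening: 0.0326
grip_force: 0.0
time: 1.6
tool_pos: [0.5754, -0.023, 0.2128]
tool_rot: [-3.138, 0.003, 0.374]
contact_force: [-0.3, -0.1, -0.1]
opening: 0.0004
grip_force: 0.0
```

```bash
python3 -m handwheel '[0,0,-30,0,0, 0,0,-30,0,0, 0,0,-20,0,0, -1,0,-15,-0.004,0, 0,0,-10,0,0, 0,0,-8,0,0, 0,0,0,0,0]'; python3 - <<'E'
from h import *
p,d,c=grab("scene");cv2.imwrite("pics/s1.png",cv2.resize(p[200:340,250:440],None,fx=4,fy=4,interpolation=cv2.INTER_CUBIC))
E
```

```text
time: 2.3
tool_pos: [0.5731, -0.0272, 0.102]
tool_rot: [-3.141, 0.001, 0.366]
contact_force: [-0.9, -0.3, 0.3]
opening: 0.0005
grip_force: 0.0
```

View pics/s1.png

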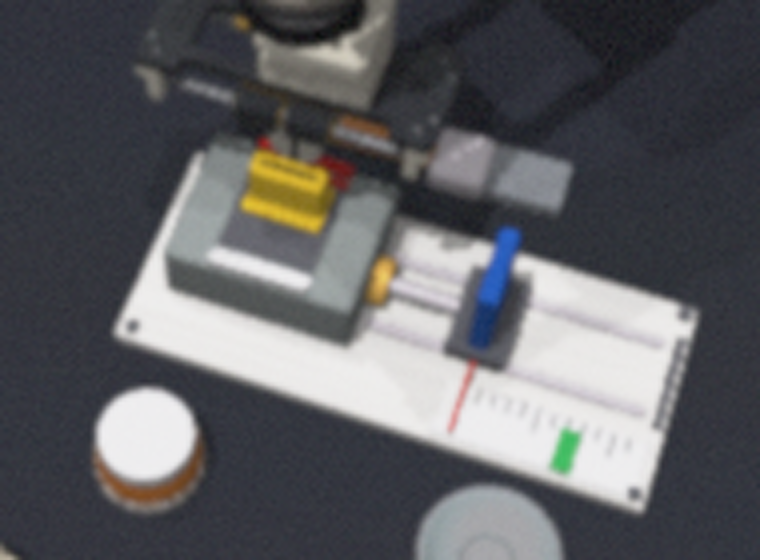

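The fingers stand behind the yellow bar at about crop (285,130), over the red stop. Pushing along gauge +x.

```bash
python3 -m handwheel '[6.5,2.5,0,0,0, 6.5,2.5,0,0,0, 6.5,2.5,0,0,0, 6.5,2.5,0,0,0, 6.5,2.5,0,0,0, 0,0,0,0,0]'
```

```text
time: 2.95
tool_pos: [0.6072, -0.0141, 0.1027]
tool_rot: [3.141, -0.001, 0.366]
contact_force: [0.5, 0.3, -0.0]
opening: 0.0001
grip_force: 0.0
```

```bash
python3 -m handwheel '[3.7,1.5,0,0,0, 3.7,1.5,0,0,0, 1.9,0.7,0,0,0, 0,0,0,0,0]'
```

```text
time: 3.35
tool_pos: [0.6124, -0.0119, 0.1026]
tool_rot: [-3.14, 0.008, 0.366]
contact_force: [-14.1, -6.0, 9.0]
opening: 0.0003
grip_force: 7.8
```

```bash
python3 - <<'E'
from h import *
p,d,c=grab("scene");cv2.imwrite("pics/s2.png",cv2.resize(p[200:340,250:440],None,fx=4,fy=4,interpolation=cv2.INTER_CUBIC))
W=world(d,c);hsv=cv2.cvtColor(p,cv2.COLOR_BGR2HSV);H,S=[hsv[...,i].astype(int) for i in(0,1)]
m=(H>22)&(H<35)&(S>150);m[:225]=0;m[330:]=0;m[:,:275]=0;m[:,430:]=0
q=W[m&(d>0)];t=q[q[:,2]>np.percentile(q[:,2],95)-.008];a=cv2.minAreaRect((t[:,:2]*1000).astype(np.float32));print(a,((np.array(a[0])/1000-[.60097,-.01136])@[.932,.362]))
print(robot.observe()["contact_force"])
E
```

```text
((631.4803466796875, 0.18705177307128906), (19.78124237060547, 48.36820983886719), 24.518043518066406) 0.032615675847320606
[-13.66703426  -6.22627404   7.93484493]
```

View pics/s2.png

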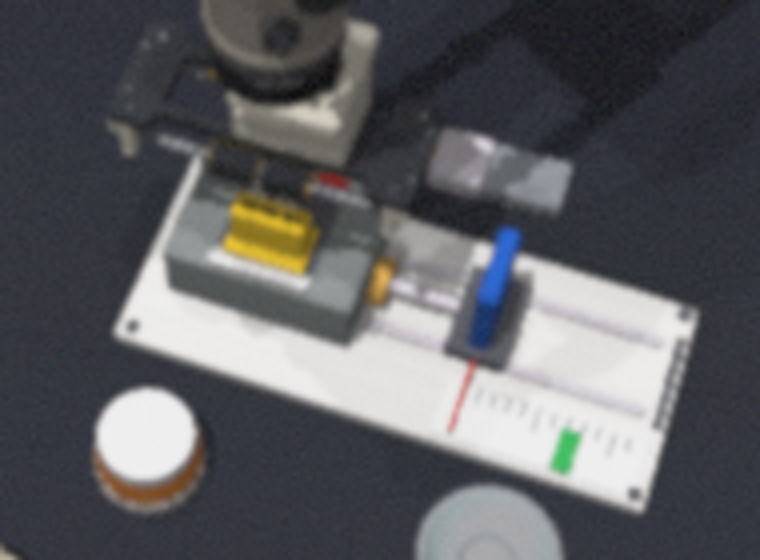

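The foot of the lock lies almost against the white stop (crop (260,265)), but the measured travel is only about 33 mm. I'll press a bit further.

```bash
python3 -m handwheel '[1.9,0.7,0,0,0, 0,0,0,0,0]';  python3 -m handwheel '[1.9,0.7,0,0,0, 0,0,0,0,0]'
```

```text
time: 3.6
tool_pos: [0.6126, -0.0119, 0.1026]
tool_rot: [-3.14, 0.012, 0.366]
contact_force: [-20.6, -9.1, 13.9]
opening: 0.0004
grip_force: 11.4
time: 3.8
tool_pos: [0.6127, -0.0118, 0.1027]
tool_rot: [-3.139, 0.016, 0.366]
contact_force: [-27.4, -10.6, 17.2]
opening: 0.0002
grip_force: 15.1
```

```bash
python3 -m handwheel '[-8,-3,0,0,0, -10,-4,0,0,0, 0,0,40,0,0, 0,0,40,0,0, -30,-20,20,0,0, -40,-20,0,0,0, -40,-20,0,0,0, -40,-20,0,0,0]'; python3 -m handwheel '[-40,-20,0,0,0,-40,-20,0,0,0,0,0,0,0,0]'; python3 - <<'E'
from h import *
for n,(u0,u1,v0,v1),ref in (("top",(225,360,175,270),(.60047,-.01385)),("scene",(275,430,225,330),(.60097,-.01136))):
    p,d,c=grab(n);W=world(d,c);hsv=cv2.cvtColor(p,cv2.COLOR_BGR2HSV);H,S=[hsv[...,i].astype(int) for i in(0,1)]
    m=(H>22)&(H<35)&(S>150);r=np.zeros_like(m);r[v0:v1,u0:u1]=1
    q=W[m&(d>0)&r];t=q[q[:,2]>np.percentile(q[:,2],95)-.008];a=cv2.minAreaRect((t[:,:2]*1000).astype(np.float32));print(n,a,len(t),((np.array(a[0])/1000-ref)@[.932,.362]))
    m0=m&r
    P=np.load(n+"0.npz")["p"];h0=cv2.cvtColor(P,cv2.COLOR_BGR2HSV);M=((h0[...,0]>22)&(h0[...,0]<35)&(h0[...,1]>150))&r
    a0=np.argwhere(M).mean(0);a1=np.argwhere(m0).mean(0);print("px",M.sum(),m0.sum(),a0,a1)
    im=P if n=="top" else p
    x0=np.hstack([cv2.resize(I[185:245,290:360] if n=="top" else I[225:295,280:360],None,fx=5,fy=5,interpolation=cv2.INTER_CUBIC) for I in(P,p)])
    cv2.imwrite(f"pics/{n}3.png",x0)
a=cv2.imread("pics/top3.png");b=cv2.imread("pics/scene3.png");w=max(a.shape[1],b.shape[1])
f=lambda x:cv2.resize(x,(780,int(x.shape[0]*780/x.shape[1])))
cv2.imwrite("pics/both3.png",cv2.resize(np.vstack([f(a),f(b)]),None,fx=.8,fy=.8))
E
```

```text
time: 4.6
tool_pos: [0.4503, -0.0968, 0.203]
tool_rot: [3.141, -0.002, 0.366]
contact_force: [0.2, -1.2, 0.4]
opening: 0.0009
grip_force: 0.0
time: 4.9
tool_pos: [0.368, -0.1375, 0.2028]
tool_rot: [-3.142, 0.001, 0.362]
contact_force: [0.1, 0.3, 0.6]
opening: 0.0004
grip_force: 0.0
top ((631.2559814453125, -2.2534408569335938), (17.440914154052734, 49.417057037353516), 21.481185913085938) 61 0.03289048911682131
px 161 141 [216.98757764 323.0931677 ] [207.35460993 319.07092199]
scene ((630.8402709960938, 0.8438682556152344), (19.987823486328125, 48.321598052978516), 23.643545150756836) 131 0.03225689287689208
px 295 285 [247.60677966 321.56949153] [257.68070175 317.42807018]
```

View pics/both3.png

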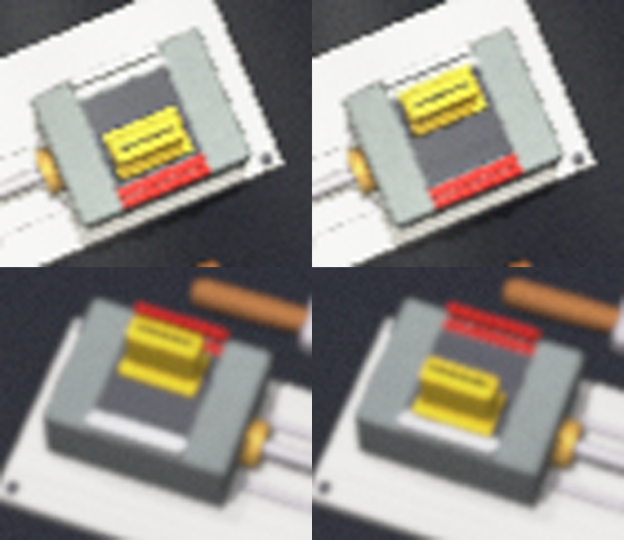

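Now the lock sits up by the white stop in both views. I'll check the bar's distance to the red stop's inner edge, which should be 57 mm at the free stop.

```bash
python3 - <<'E'
from h import *
g=np.array([.932,.362]);o=np.array([.5797,.0666])
for n,(u0,u1,v0,v1) in {"top":(290,360,185,245),"scene":(280,345,225,295)}.items():
    p,d,c=grab(n);M=np.linalg.inv(np.array(c["world_to_cam"]));v,u=np.mgrid[0:480,0:640]
    hsv=cv2.cvtColor(p,cv2.COLOR_BGR2HSV).astype(int);H,S,V=hsv[...,0],hsv[...,1],hsv[...,2];r=np.zeros((480,640),bool);r[v0:v1,u0:u1]=1
    def plane(m,h):
        R=np.stack([(u-c["cx"])/c["fx"],(v-c["cy"])/c["fy"],np.ones_like(u)],-1)[m]@M[:3,:3].T
        P=M[:3,3]+R*((h-M[2,3])/R[:,2:]);return (P[:,:2]-o)@g*1000
    red=r&((H<6)|(H>174))&(S>130);yel=r&(H>22)&(H<35)&(S>150)
    print(n,"red@77 pct",np.percentile(plane(red,.077),[1,5,50,95,99]).round(1),"yel@74",np.percentile(plane(yel,.074),[1,5,50,95,99]).round(1),"yel@108",np.percentile(plane(yel,.108),[1,5,50,95,99]).round(1))
    W=world(d,c);G=(W[...,:2]-o)@g*1000
    # track profile along gauge x through mid track: y -82
    gy=(W[...,:2]-o)@[-.362,.932]*1000
    s=r&(abs(gy+82)<12);k=np.argsort(G[s]);
    print([(round(a),round(b*1000),list(map(int,cc))) for a,b,cc in zip(G[s][k],W[...,2][s][k],p[s][k])][::4])
E
```

```text
top red@77 pct [-47.5 -46.8 -39.9 -33.  -32.4] yel@74 [ 6.7  7.8 20.6 34.9 36.3] yel@108 [ 3.8  4.9 17.5 31.5 32.9]
[(-104, 17, [58, 108, 174]), (-101, 17, [45, 69, 105]), (-97, -7, [55, 46, 48]), (-96, -4, [58, 51, 50]), (-94, -10, [51, 47, 45]), (-93, 0, [55, 49, 49]), (-91, -5, [56, 51, 50]), (-89, -8, [53, 47, 45]), (-88, 5, [50, 47, 46]), (-86, 1, [58, 53, 49]), (-84, -4, [58, 52, 49]), (-82, -8, [60, 54, 52]), (-80, 1, [54, 49, 47]), (-79, 6, [58, 51, 48]), (-77, 1, [56, 50, 49]), (-75, -10, [53, 46, 48]), (-73, -1, [56, 51, 52]), (-72, -4, [57, 52, 54]), (-70, -1, [57, 50, 48]), (-68, 6, [54, 48, 47]), (-67, 7, [51, 45, 46]), (-65, 4, [31, 27, 26]), (-63, -7, [39, 37, 37]), (-61, -4, [36, 33, 32]), (-60, -3, [36, 31, 32]), (-57, -5, [69, 71, 71]), (-56, 20, [151, 159, 159]), (-55, 6, [183, 192, 192]), (-53, 2, [204, 215, 217]), (-51, 11, [197, 205, 207]), (-50, 6, [190, 199, 199]), (-48, 2, [171, 180, 180]), (-46, 58, [47, 47, 99]), (-46, 6, [104, 111, 110]), (-46, 63, [55, 57, 124]), (-45, 78, [56, 63, 229]), (-43, 77, [68, 77, 244]), (-42, 77, [72, 79, 244]), (-40, 79, [84, 
[... 6151 characters left out ...]
, 234, 235]), (64, 10, [234, 234, 236]), (66, 13, [234, 235, 236]), (68, 6, [231, 233, 234]), (69, 13, [231, 233, 234]), (70, 10, [232, 234, 235]), (71, 12, [232, 233, 235]), (73, 9, [232, 234, 235]), (74, 13, [233, 234, 235]), (75, 10, [234, 235, 236]), (76, 9, [234, 234, 236]), (78, 13, [233, 234, 235]), (79, 13, [234, 235, 235]), (81, 11, [231, 232, 234]), (82, 13, [232, 233, 234]), (83, 9, [232, 233, 235]), (84, 10, [231, 232, 234]), (85, 18, [233, 233, 235]), (86, 11, [231, 233, 234]), (88, 6, [221, 223, 225]), (89, 10, [226, 228, 229]), (90, 14, [229, 231, 231]), (91, 9, [199, 200, 203]), (92, 14, [214, 216, 216]), (93, 6, [123, 123, 122]), (93, 0, [76, 76, 74]), (95, 2, [74, 68, 68])]
```

Bar centre to red edge measures 56 mm, so the lock is at its free stop. On to the grip.

```bash
python3 -m handwheel '[27.5,37.5,0,0.008,0.6, 27.5,37.5,0,0,0.6, 27.5,37.5,0,0,0.6, 27.5,37.5,0,0,0.6, 27.5,37.5,0,0,0.6, 27.5,37.5,0,0,0.6, 27,38.5,0,0,0.6, 0,0,0,0,0.6]'; python3 -m handwheel '[0,0,-40,0,0.6, 0,0,-35,0,0.6, 0,0,-25,0,0.6, 0,0,-18,0,0.6, 0,0,-15,0,0.6, 0,0,0,0,0.6]'
```

```text
time: 5.9
tool_pos: [0.5657, 0.1331, 0.2014]
tool_rot: [-3.14, -0.002, 0.38]
contact_force: [0.0, 0.0, -0.5]
opening: 0.0541
grip_force: 0.0
time: 6.5
tool_pos: [0.5618, 0.1277, 0.0672]
tool_rot: [-3.14, 0.005, 0.375]
contact_force: [0.4, 0.3, -0.5]
opening: 0.0553
grip_force: 0.0
```

```bash
python3 -m handwheel '[0,0,3,0,0, 0,0,0,0,0, 0,0,0,0,0, 0,0,0,0,0, 0,0,0,0,0, 0,0,0,0,0]' 40
```

```text
time: 7.1
tool_pos: [0.5631, 0.1275, 0.073]
tool_rot: [-3.141, -0.0, 0.373]
contact_force: [-0.3, -0.6, 1.1]
opening: 0.0136
grip_force: 40.0
```

```bash
python3 -m handwheel '[-1.8,4.7,0,0,0, -3.6,9.3,0,0,0, -3.6,9.3,0,0,0, -3.6,9.3,0,0,0, -3.6,9.3,0,0,0, -3.6,9.3,0,0,0, -3.6,9.3,0,0,0, 0,0,0,0,0]'; cat > m.py <<'E'
from h import *
for n,(u0,u1,v0,v1) in {"top":(225,300,185,250),"scene":(345,430,275,335)}.items():
    p,d,c=grab(n);M=np.linalg.inv(np.array(c["world_to_cam"]));v,u=np.mgrid[0:480,0:640]
    hsv=cv2.cvtColor(p,cv2.COLOR_BGR2HSV).astype(int);H,S,V=hsv[...,0],hsv[...,1],hsv[...,2];r=np.zeros((480,640),bool);r[v0:v1,u0:u1]=1
    def plane(m,h):
        R=np.stack([(u-c["cx"])/c["fx"],(v-c["cy"])/c["fy"],np.ones_like(u)],-1)[m]@M[:3,:3].T
        P=M[:3,3]+R*((h-M[2,3])/R[:,2:]);Q=(P[:,:2]-[.5797,.0666])*1000
        return np.c_[Q@[.932,.362],Q@[-.362,.932]]
    R=plane(r&((H<8)|(H>172))&(S>90),.019);G=plane(r&(H>45)&(H<80)&(S>100),.016)
    R=R[(R[:,0]>45)&(R[:,0]<95)]
    print(n,len(R),len(G),"ptr",np.median(R,0) if len(R) else 0,"mark",G.mean(0) if len(G) else 0, "markrange",np.percentile(G[:,1],[2,98]) if len(G) else 0)
    cv2.imwrite(f"pics/m_{n}.png",cv2.resize(p[v0:v1,u0:u1],None,fx=6,fy=6,interpolation=cv2.INTER_CUBIC))
E
python3 m.py
```

```text
time: 7.9
tool_pos: [0.5397, 0.1881, 0.073]
tool_rot: [3.14, -0.001, 0.375]
contact_force: [2.0, -8.4, 2.0]
opening: 0.0139
grip_force: 40.0
top 0 0 ptr 0 mark 0 markrange 0
scene 2 41 ptr [ 64.94784054 127.25209692] mark [ 73.45680243 135.67247281] markrange [130.65930942 140.84879088]
```

View pics/m_scene.png

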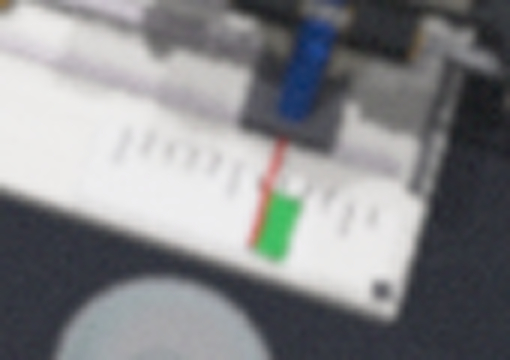

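```bash
python3 - <<'E'
from h import *
z=np.load("scene0.npz");p=z["p"];c=eyes.calibration("scene");M=np.linalg.inv(np.array(c["world_to_cam"]));v,u=np.mgrid[0:480,0:640]
hsv=cv2.cvtColor(p,cv2.COLOR_BGR2HSV).astype(int);H,S,V=hsv[...,0],hsv[...,1],hsv[...,2];r=np.zeros((480,640),bool);r[275:335,345:430]=1
def plane(m,h):
    R=np.stack([(u-c["cx"])/c["fx"],(v-c["cy"])/c["fy"],np.ones_like(u)],-1)[m]@M[:3,:3].T
    P=M[:3,3]+R*((h-M[2,3])/R[:,2:]);Q=(P[:,:2]-[.5797,.0666])*1000
    return np.c_[Q@[.932,.362],Q@[-.362,.932]]
R=plane(r&((H<8)|(H>172))&(S>60),.019);G=plane(r&(H>45)&(H<80)&(S>100),.016)
print(len(R),R[R[:,0]>45].mean(0),np.median(R,0),G.mean(0))
E
```

```text
22 [62.40276985 62.74989583] [51.24163208 62.70419048] [ 73.33091845 136.19833925]
```

The red pointer (crop (262,215)) sits at the near edge of the green band (crop (280,225)), so about 7.5 mm more is needed.

```bash
python3 -m handwheel '[-0.9,2.3,0,0,0, -0.9,2.4,0,0,0, -0.9,2.3,0,0,0, 0,0,0,0,0, 0,0,0,0,0]'; sed -i 's/m_{n}.png/n_{n}.png/' m.py; python3 m.py
```

```text
time: 8.5
tool_pos: [0.5374, 0.194, 0.073]
tool_rot: [3.139, -0.001, 0.374]
contact_force: [3.1, -9.1, 2.6]
opening: 0.0138
grip_force: 40.0
top 0 0 ptr 0 mark 0 markrange 0
scene 0 16 ptr 0 mark [ 73.91257959 138.90685993] markrange [136.8133789  140.96130647]
```

View pics/n_scene.png

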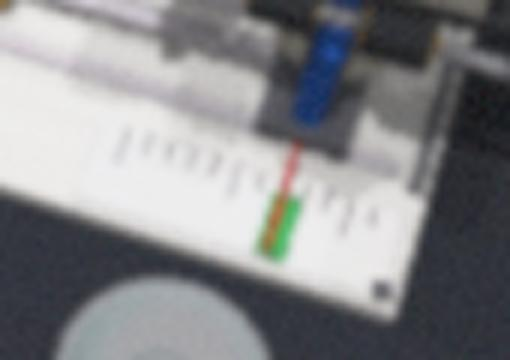

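The pointer (crop (277,215)) stands over the middle of the green band. I'll nudge it 1 mm and hold.

```bash
python3 -m handwheel '[-0.4,0.9,0,0,0, 0,0,0,0,0, 0,0,0,0,0, 0,0,0,0,0, 0,0,0,0,0, 0,0,0,0,0, 0,0,0,0,0, 0,0,0,0,0]'; python3 -m handwheel '[0,0,0,0,0, 0,0,0,0,0, 0,0,0,0,0, 0,0,0,0,0, 0,0,0,0,0, 0,0,0,0,0, 0,0,0,0,0, 0,0,0,0,0]';python3 m.py
```

```text
time: 9.4
tool_pos: [0.5371, 0.1948, 0.073]
tool_rot: [3.139, -0.001, 0.374]
contact_force: [2.5, -9.3, 3.2]
opening: 0.014
grip_force: 40.0
time: 10.2
tool_pos: [0.5371, 0.1948, 0.073]
tool_rot: [3.139, -0.001, 0.374]
contact_force: [2.8, -8.4, 2.2]
opening: 0.0136
grip_force: 40.0
top 0 0 ptr 0 mark 0 markrange 0
scene 0 12 ptr 0 mark [ 73.45668602 139.49497348] markrange [138.01422268 140.97930897]
```

```bash
python3 -m handwheel '[2,-5,0,0,0, 3.3,-8.4,0,0,0, 3.3,-8.4,0,0,0, 3.3,-8.4,0,0,0, 3.3,-8.4,0,0,0, 3.3,-8.4,0,0,0, 3.3,-8.4,0,0,0, 0,0,0,0,0]'; python3 -m handwheel '[1.4,-3.7,0,0,0, 1.4,-3.7,0,0,0, 1,-2.3,0,0,0, 0,0,0,0,0]'
```

```text
time: 11.1
tool_pos: [0.5586, 0.1392, 0.073]
tool_rot: [3.141, 0.0, 0.373]
contact_force: [-1.3, -4.9, 4.5]
opening: 0.0141
grip_force: 40.0
time: 11.5
tool_pos: [0.5621, 0.1302, 0.073]
tool_rot: [3.141, 0.0, 0.374]
contact_force: [-2.4, -4.1, 5.4]
opening: 0.0138
grip_force: 40.0
```

```bash
python3 -m handwheel '[0.4,-1.0,0,0,0, 0.4,-1.0,0,0,0, 0.4,-1.0,0,0,0, 0,0,0,0,0]'; python3 -m handwheel '[0.4,-1.0,0,0,0, 0.4,-1.0,0,0,0, 0,0,0,0,0]'
```

```text
time: 11.9
tool_pos: [0.5631, 0.1276, 0.073]
tool_rot: [-3.142, 0.0, 0.374]
contact_force: [-2.4, -3.6, 5.7]
opening: 0.0136
grip_force: 40.0
time: 12.2
tool_pos: [0.5632, 0.1274, 0.073]
tool_rot: [-3.139, 0.001, 0.374]
contact_force: [-5.3, 5.5, 5.8]
opening: 0.0138
grip_force: 40.0
```

The force has reversed against the home stop, so the grip is fully home. Release, lift and check.

```bash
python3 -m handwheel '[-0.4,1,0,0,0.2, 0,0,0,0,0.4, 0,0,0,0,0.6, 0,0,0,0,0.6, 0,0,0,0,0.6]'; python3 -m handwheel '[0,0,15,0,0.6, 0,0,30,0,0.6, 0,0,40,0,0.6, 0,0,45,0,0.6, -30,-20,0,0,0.6, -40,-20,0,0,0.6, -40,-20,0,0,0.6, -40,-20,0,0,0.6]'; python3 -m handwheel '[-30,-40,0,0,0.6, -20,-40,0,0,0.6, 0,0,0,0,0.6]'; python3 m.py; python3 - <<'E'
from h import *
p,d,c=grab("scene");cv2.imwrite("pics/end.png",cv2.resize(p[200:340,250:440],None,fx=4,fy=4,interpolation=cv2.INTER_CUBIC))
print(robot.observe()["time"])
E
```

```text
time: 12.7
tool_pos: [0.5638, 0.1263, 0.0726]
tool_rot: [3.142, 0.0, 0.374]
contact_force: [-0.2, -0.9, -0.5]
opening: 0.046
grip_force: 0.0
time: 13.5
tool_pos: [0.4122, 0.0457, 0.2027]
tool_rot: [3.141, -0.0, 0.374]
contact_force: [0.5, -1.4, -0.4]
opening: 0.0551
grip_force: 0.0
time: 13.8
tool_pos: [0.3618, -0.037, 0.203]
tool_rot: [3.14, 0.001, 0.368]
contact_force: [-0.2, -0.2, 0.8]
opening: 0.0555
grip_force: 0.0
top 9 31 ptr [65.58786114 61.09756056] mark [ 72.64626851 134.45708797] markrange [129.07725647 139.8683772 ]
scene 0 39 ptr 0 mark [ 73.33091845 136.19833925] markrange [131.3881316  141.08322333]
13.95
```

View pics/end.png

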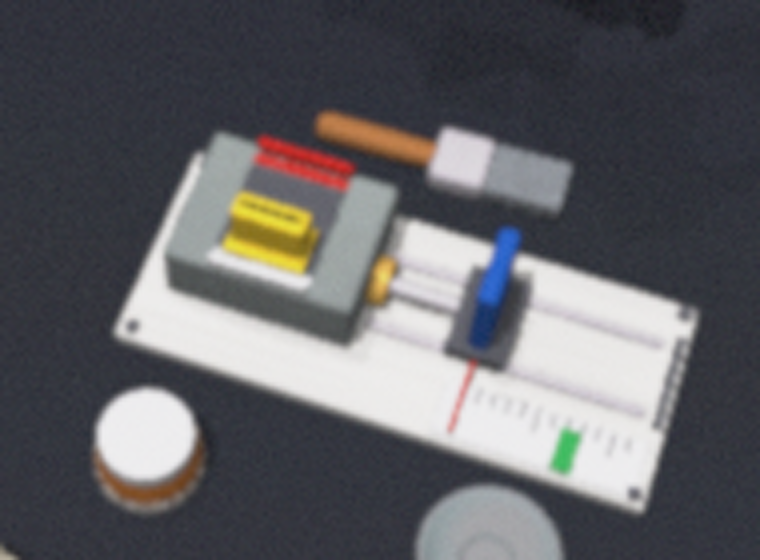

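The grip (crop (495,290)) and pointer (460,400) are back where they began. The lock is at the white stop (265,265), and the band (565,452) and the bystanders in view haven't moved.

```bash
python3 -c "
from cell import robot
print(robot.hand_in())"
```

```text
the job is handed in; nothing more can be done
None
```

The pull check is done and handed in, with no verdict returned: the lock is open against the white stop, the pointer stood over the green band for over 1.5 s, and the grip was eased fully home and released.

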